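# Clear the breadboard plate and pack its hardware away

### The arm

A 6-joint arm with a two-finger parallel gripper is mounted at the origin on the work surface. World frame = base frame: x ahead of the robot, y to its left, z up, the work surface at z = 0. Lengths are in mm, angles in rad, forces in N, time in s.
With the tool pointing down it reaches from about 275 to 1000 mm from the base axis. Payload 8.4 kg.
Tool frame: the origin (TCP) lies between the finger pads; the fingertips stand 17 mm ahead of it and the grasp point (between the pads) lies 2 mm behind it; z points along the fingers, y is the line along which they close (so a half turn about z gives the same grasp; the last joint's range is limited). The gripper opens to 85 mm and grips with 20 to 120 N. Pads are 22 mm wide; open, the fingers measure 114 mm over their backs; the gripper's body (76 mm by 85 mm) begins 54 mm behind the grasp point. The pads swing forward as they close: fully open they stand 13 mm farther back than shut.
Start: joints at [1.31, 0.353, 1.633, -0, 1.155, -0.002], TCP at [159.949, 604.189, 211.981] pointing down, gripper open.
Joint ranges: [-2.63, 2.63], [-0.92, 2.1], [0.06, 2.66], [-1.3, 4.44], [0, 2.69], [-3.02, 3.02]. Speed limits (rad/s): [2.22, 2.22, 2.79, 3.14, 3.14, 3.14].

### API

Orientations are given as [roll, pitch, yaw] about the fixed x, y, z axes, in that order (R = Rz(yaw) Ry(pitch) Rx(roll)).
In Python, from rig import sense, grab_frame, sign_off gives the robot as it stands. The module is installed in compiled form; this text tells all that it offers.
- The arm moves only by the tool send_rows, never from a script. Its argument "moves" is a list that holds one entry, the list of rows, each a list of 7 numbers: the shift along the world's x, y, z in m, then the turn, a rotation vector about the world's x, y, z in rad, then the opening, from -1 (shut) to 1 (fully open). In form: [[[dx, dy, dz, rx, ry, rz, jaw], ...]]. A call has 1 to 10 rows; each row shifts and turns the commanded pose from where the row before left it; what a row does not reach is not made up. A row lasts 1/10 s, in which the tool goes at most 50 mm and 8.59 degrees, less where a joint would pass 70% of its speed; a pose out of reach is approached as far as the arm can. A call with a gripper value outside its range is refused whole. The fingers move at their own pace and stop on an object; "grip_force" is the grip in N (left out, the last holds). Time passes only in rows, so rows that do not move let the fingers close. It gives the time, the measured TCP pose, the force, the opening and the grip force at its end, in the units of the state.
- sense(): the state, without advancing time (a new reading comes with each control period).
- grab_frame(name): name is "scene" or "top" or "wrist"; returns a dict with "img" (384x512x3 uint8, red, green, blue), "mtx" (3x3 intrinsics, pixels), "rvec" (rotation vector, rad) and "tvec" (3), from world to camera coordinates, as OpenCV has them; the wrist camera has in their place "T_tool_cam" (4x4, takes a point from camera to tool coordinates, whose origin is the TCP and whose axes are the flange's). Camera axes: x right, y down, z forward; pixel columns grow to the right and rows downward; lengths in mm; the calibration is good to about 2 mm. A picture is of the moment at which its call begins: read the wrist's pose just before it. There is no depth.
- sign_off(): hands the job in; it is judged then, once.
The state is a dict: "clock": time; "qpos": joint angles; "qvel": joint speeds; "joint_efforts": joint torques, N m; "eef_pos": TCP position; "tcp_rot": TCP orientation; "contact_force": force on the tool from outside, world axes, zero at the start; "wrist_torque": the same for the moment, N m; "opening": opening from 0.0 (shut) to 1.0 (fully open); "grasp_force": force on a finger pad.
Only numpy, scipy, OpenCV 4.12 (cv2) and the standard library are available. Lean on these libraries where they do the work, as an engineer would, in place of code of your own. Each camera call takes 0.05 s, during which the arm holds its last target. There are 200 camera calls.

### The job

Pick up the scraper block and sweep the three brass offcuts off the small breadboard plate into the trough along its edge, without touching the offcuts with the gripper. Then lay the scraper in the tray compartment of its own size, and also lay the slotted base and the long strap, each flat and fully down in its own compartment, right way up and not dropped in. Leave the jar, the meter and the lens on its post where they are.

Things in the scene. Friction and masses are not known exactly. Their poses are not given: they have to be found in the camera images.
- tray: Shallow black tray fixed to the bench, 186 (x) x 200 (y) mm: floor 4 mm thick, dividers 10 mm high on it (tops 14 mm above the bench), three compartments with pale floors, each fits only its part. Beside the middle of each, the dividers are cut away over 50 mm for fingers; 30 mm is free there between compartments. Origin: centre of the underside, z up. It stands left or right.
- slot_strap (a point): Centre of the floor of the strap's compartment, 170 mm along the tray's x, 34 mm along its y; axes as the tray's.
- slot_scraper (a point): Centre of the floor of the scraper's compartment, 120 mm along the tray's y, 44 mm along its x; axes as the tray's.
- slot_base (a point): Centre of the floor of the base's compartment, 100 mm along the tray's y, 62 mm along its x; axes as the tray's.
- plate: Small steel breadboard plate with a grid of dark holes, fixed to the bench, 140 (x) x 160 (y) x 25 mm high, without rims. Along its whole -x edge (towards the robot) runs a dark open trough. Origin: centre of the plate's underside, z up. It stands on the side across from the tray.
- plate_top (a point): Centre of the plate's top face, 25 mm above the bench; axes as the plate's.
- trough (a point): Centre of the trough's floor, 4 mm above the bench, 100 mm from the plate's centre along its -x. Inside it is 60 mm (x) x 152 mm (y); its walls end 16 mm above the bench, 9 mm lower than the plate's top.
- scraper: Scraper block: a dark steel foot 110 (x) x 36 (y) x 10 mm, on it a black grip bar 90 (x) x 22 (y) x 24 mm, 34 mm high in all, 0.18 kg. Swept sideways, along its y, its 110 mm long side pushes the chips. Origin: centre of the underside, z up.
- base: Slotted base: flat dark steel plate 90 (x) x 54 (y) x 12 mm with two pale slots along its middle on top, about 0.16 kg. Origin: centre of the underside, z up.
- strap: Long strap: flat dark steel bar 160 (x) x 26 (y) x 12 mm with four pale round holes on top, about 0.16 kg. Origin: centre of the underside, z up.
- chip0: Brass offcut (chip), 18 x 14 x 10 mm, 21 g, one of three alike lying on the plate, within 50 mm of the plate's middle. Origin: centre of the underside.
- chip1: Brass offcut (chip), 18 x 14 x 10 mm, 21 g, one of three alike lying on the plate, within 50 mm of the plate's middle. Origin: centre of the underside.
- chip2: Brass offcut (chip), 18 x 14 x 10 mm, 21 g, one of three alike lying on the plate, within 50 mm of the plate's middle. Origin: centre of the underside.
- jar: Bystander: white jar with a grey cap, 60 mm in diameter, 85 mm high. Origin: centre of the underside.
- meter: Bystander: grey hand-held meter lying flat, 75 x 150 x 34 mm. Origin: centre of the underside.
- lens_post: Bystander: lens in a round mount on a post with a round foot of 64 mm diameter, 88 mm high. Origin: centre of the underside.
Things that resemble listed ones, but are neither listed nor needed, are in the scene too. Of the things that look like the scraper, take the one that is farthest from the robot's base at the start. What is shaped like the strap but purple is not meant.

How it is judged:
By the outcome, as a careful person would: the job done as asked, in the order asked, and still so for the second after the job is handed in, with the robot touching nothing.
It also fails if it takes over 67 s, if anything falls off the work surface, if the arm or the gripper's body presses on something with over 40 N, if the wrist force passes 120 N, or if a joint passes its speed limit or range.

## Working session

There is one attempt and no reset: what is moved stays moved. The work goes in short steps, Python scripts to look and compute and a tool call to move; the robot and the scene stay as the last step left them, time stands still between calls to the robot, and variables do not carry over. Pictures are saved under pics/ and viewed, at most 10 in all, crops included, and the job is handed in when it is done.

Besides the shell and the picture viewer there is one more tool, called after ">>>" as name(argument=value, ...), one argument or row to a line, values as JSON. send_rows: Moves the arm, as the interface text tells. Its arguments: {"type":"object","properties":{"moves":{"type":"array"},"grip_force":{"type":"number"}},"required":["moves"]}

```bash
mkdir -p pics
cat > h.py <<'E'
import numpy as np, cv2
from rig import sense, grab_frame, sign_off
def save(name,out,crop=None,s=1):
    f=grab_frame(name); im=f["img"]
    np.savez("cal_"+name,**{k:v for k,v in f.items()})
    cv2.imwrite("raw_"+name+".png",im[:,:,::-1])
    if crop: x0,y0,x1,y1=crop; im=im[y0:y1,x0:x1]
    cv2.imwrite(out,cv2.resize(im[:,:,::-1],None,fx=s,fy=s,interpolation=cv2.INTER_CUBIC))
    return f
def ray(name,px,z):
    f=np.load("cal_"+name+".npz"); K=f["mtx"]
    R=cv2.Rodrigues(f["rvec"])[0]; t=f["tvec"].ravel()
    out=[]
    for (u,v) in px:
        d=R.T@np.linalg.inv(K)@np.array([u,v,1.]); c=-R.T@t
        out.append(c+d*(z-c[2])/d[2])
    return np.array(out)
E
python3 - <<'E'
from h import *
s=sense(); print(s)
f=save("top","pics/top.png",s=1.56)
save("scene","pics/scene.png",s=1.56)
print(f["mtx"],f["rvec"],f["tvec"])
E
```

```text
{'clock': 0.0, 'qpos': array([ 1.30957300e+00,  3.53683727e-01,  1.63411884e+00,  3.59544336e-05,
        1.15519015e+00, -2.41974396e-03]), 'qvel': array([-6.98072079e-04,  3.27147767e-05, -1.16103031e-04, -1.06372397e-04,
       -8.74334709e-04,  2.05414529e-03]), 'joint_efforts': array([-2.64958098e-04, -6.05287957e+01, -3.42044699e+01, -8.42137752e-05,
        9.83874605e-03,  4.76036575e-06]), 'eef_pos': array([159.82570927, 603.70920759, 211.24601706]), 'tcp_rot': array([-3.14019267e+00, -3.62610369e-05,  2.88277451e+00]), 'contact_force': array([-0.55601492,  0.6441499 ,  0.14194347]), 'wrist_torque': array([ 0.02806515, -0.02779072,  0.03825008]), 'grasp_force': 0.0, 'opening': 0.9996364739282396}
[[451.29063997   0.         254.11082885]
 [  0.         451.29063997 189.06099824]
 [  0.           0.           1.        ]] [ 2.10262867 -2.16419716  0.19599201] [  68.02588591  553.04891129 1359.49574203]
```

View pics/top.png

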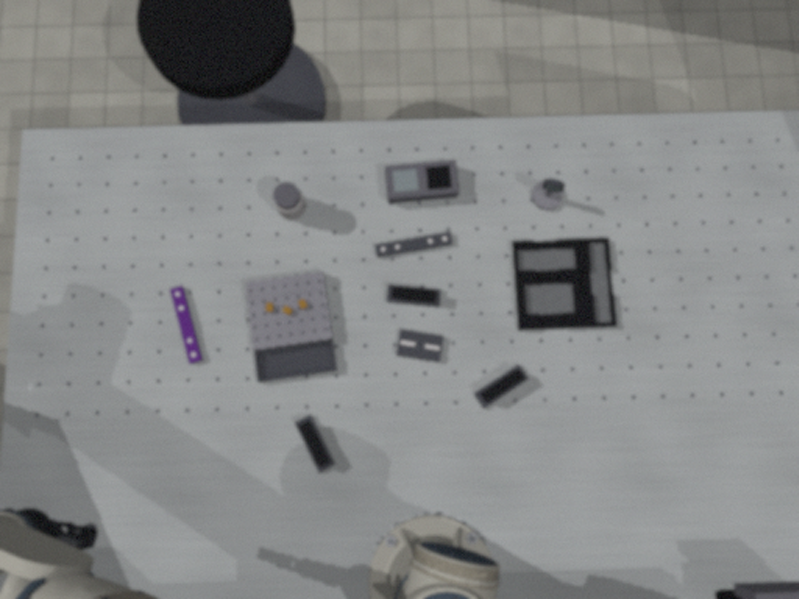

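View pics/scene.png

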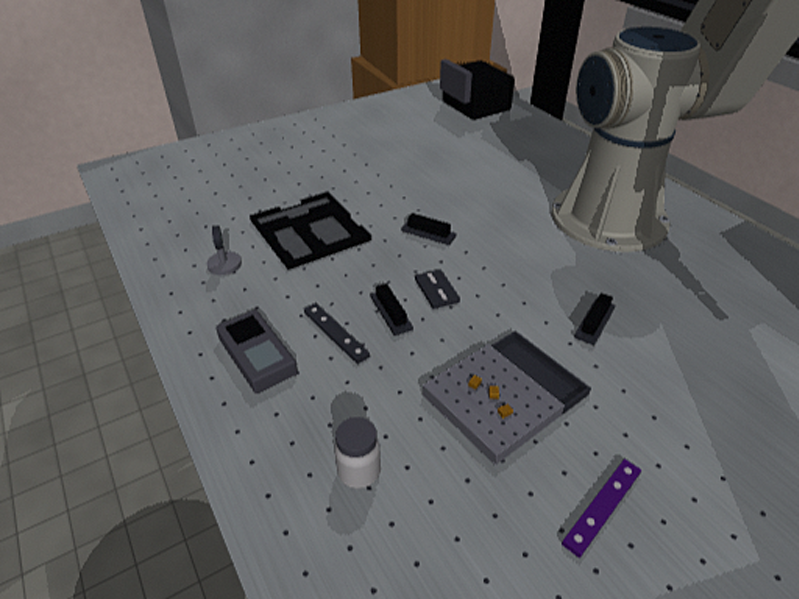

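The top view (px at 1.56x) shows three scraper lookalikes, at (414,295), (501,386) and (315,443). It also shows the base at (420,345), the grey strap at (414,244), a purple strap at (187,325), the plate at (290,320), and the tray at (564,283) on the robot's right. The scraper farthest from the robot base is the one at (414,295). I'll check it in a close crop.

Run:
```python
from h import *
im=cv2.imread("raw_top.png")
def crop(b,s,n): 
    x0,y0,x1,y1=b; cv2.imwrite(n,cv2.resize(im[y0:y1,x0:x1],None,fx=s,fy=s,interpolation=cv2.INTER_CUBIC))
crop((230,145,300,235),6.6,"pics/c1.png")
crop((150,140,400,260),3.2,"pics/c2.png")
for n,p in dict(A=(414,295),B=(501,386),C=(315,443)).items():
    q=ray("top",[np.array(p)/1.5625],34)[0]; print(n,q,np.hypot(*q[:2]))
```

```text
A [557.18163825  17.66929211  34.        ] 557.4617313249012
B [ 369.97007339 -147.90895778   34.        ] 398.4406040996757
C [270.60145673 219.86944522  34.        ] 348.66562969123714
```

View pics/c1.png

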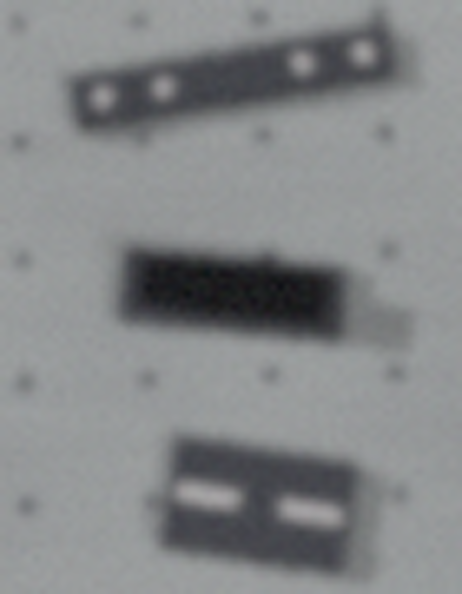

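View pics/c2.png

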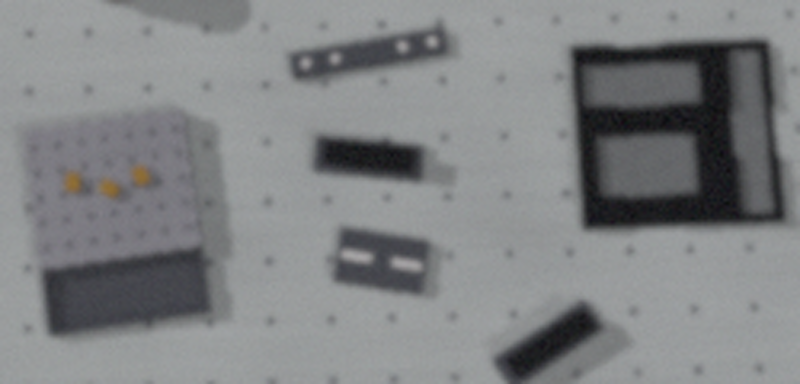

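In the crops the scraper at c1 (232,292), the base at (262,505) and the grey strap at (232,75) are all clear, and the chips are at c2 (73,183), (109,188) and (141,176). Next I'll fit poses to the corners.

```bash
cat > fit.py <<'E'
from h import *
def fit(name,px,z,L,W):
    # px corners: +x+y, +x-y, -x-y, -x+y in body axes
    P=ray(name,px,z)[:,:2]; M=np.array([[L,W],[L,-W],[-L,-W],[-L,W]])/2.
    c=P.mean(0); Q=P-c; a=np.arctan2((M[:,0]*Q[:,1]-M[:,1]*Q[:,0]).sum(),(M*Q).sum())
    R=np.array([[np.cos(a),-np.sin(a)],[np.sin(a),np.cos(a)]])
    print("c",c.round(1),"yaw",a.round(4),"deg",np.degrees(a).round(1),"res",(Q-M@R.T).round(1).tolist())
    return c,a
E
python3 - <<'E'
from fit import *
u=lambda p,o,s:(np.array(p)+.5)/s+o-.5
o1,s1,o2,s2=(230,145),6.6,(150,140),3.2
f=np.load("cal_top.npz");print("cam",-cv2.Rodrigues(f["rvec"])[0].T@f["tvec"].ravel())
# image up=+x, left=+y ; body x chosen along +y (left): +x+y = left,down ; +x-y = left,up
print("strap");fit("top",u([(82,132),(72,78),(385,25),(395,77)],o1,s1),12,160,26)
print("scraper");fit("top",u([(120,320),(125,245),(345,265),(338,340)],o1,s1),10,110,36)
print("base");fit("top",u([(162,547),(178,437),(360,463),(350,572)],o1,s1),12,90,54)
print("tray");T=fit("top",u([(572,47),(768,41),(785,219),(585,227)],o2,s2),14,186,200)
print("plate");P=fit("top",u([(20,125),(182,107),(203,250),(40,268)],o2,s2),25,140,160)
def loc(c,a,p): 
    d=p-c; return np.c_[np.cos(a)*d[:,0]+np.sin(a)*d[:,1],-np.sin(a)*d[:,0]+np.cos(a)*d[:,1]]
print("chips plate",loc(*P,ray("top",u([(73,183),(109,188),(141,176)],o2,s2),35)[:,:2]).round(1))
w=ray("top",u([(755,132),(642,84),(649,165)],o2,s2),4)[:,:2]
print("slots strap,scraper,base",w.round(1),loc(*T,w).round(1))
E
```

```text
cam [ 309.87095997   67.13719651 1434.63998168]
strap
c [667.8  13.2] yaw 1.7183 deg 98.5 res [[-0.5, -2.0], [1.1, -1.6], [0.1, 1.8], [-0.7, 1.8]]
scraper
c [561.2  17.6] yaw 1.4508 deg 83.1 res [[-0.8, -2.0], [0.5, -1.1], [0.7, 1.3], [-0.4, 1.9]]
base
c [457.2   6.5] yaw 1.408 deg 80.7 res [[0.4, -0.1], [-0.2, -0.6], [-0.7, 1.2], [0.5, -0.6]]
tray
c [ 577.1 -293.4] yaw 0.0094 deg 0.5 res [[-0.9, -0.1], [-2.0, 0.4], [1.7, 0.2], [1.2, -0.5]]
plate
c [536.3 272.6] yaw 0.1074 deg 6.2 res [[3.8, 3.4], [0.4, 1.4], [-4.1, -2.6], [-0.1, -2.3]]
chips plate [[  7.1  35.4]
 [ -2.6   1.1]
 [  5.  -31.3]]
slots strap,scraper,base [[ 577.3 -374.4]
 [ 630.2 -263.4]
 [ 546.6 -264.9]] [[ -0.6 -81. ]
 [ 53.3  29.5]
 [-30.3  28.8]]
```

>>> send_rows(
  moves=[
    [[0.025,-0.0367,0,0,0,-0.0895,0.2],[0.025,-0.0367,0,0,0,-0.0895,0.2],[0.025,-0.0367,0,0,0,-0.0895,0.2],[0.025,-0.0367,0,0,0,-0.0895,0.2],[0.025,-0.0367,0,0,0,-0.0895,0.2],[0.025,-0.0367,0,0,0,-0.0895,0.2],[0.025,-0.0367,0,0,0,-0.0895,0.2],[0.025,-0.0367,0,0,0,-0.0895,0.2]],
  ],
)

```text
clock: 0.9
eef_pos: [360.5, 308.9, 211.9]
tcp_rot: [-3.141, 0.0, 2.163]
contact_force: [0.3, -0.0, 0.1]
opening: 0.604
grasp_force: 0.0
```

>>> send_rows(
  moves=[
    [[0.025,-0.0367,0,0,0,-0.0895,0.2],[0.025,-0.0367,0,0,0,-0.0895,0.2],[0.025,-0.0367,0,0,0,-0.0895,0.2],[0.025,-0.0367,0,0,0,-0.0895,0.2],[0.025,-0.0367,0,0,0,-0.0895,0.2],[0.025,-0.0367,0,0,0,-0.0895,0.2],[0.025,-0.0367,0,0,0,-0.0895,0.2],[0.025,-0.0367,0,0,0,-0.0895,0.2],[0,0,0,0,0,0,0.2],[0,0,0,0,0,0,0.2]],
  ],
)

```text
clock: 1.9
eef_pos: [559.8, 16.2, 211.4]
tcp_rot: [-3.14, -0.0, 1.449]
contact_force: [-0.7, 0.1, -0.4]
opening: 0.603
grasp_force: 0.0
```

```bash
cat >> h.py <<'E'
def wrist(out,s=1.56):
    from scipy.spatial.transform import Rotation as Ro
    st=sense(); f=grab_frame("wrist"); im=f["img"]
    A=np.eye(4); A[:3,:3]=Ro.from_euler("xyz",st["tcp_rot"]).as_matrix(); A[:3,3]=st["eef_pos"]
    W=np.linalg.inv(A@f["T_tool_cam"])
    np.savez("cal_"+out,mtx=f["mtx"],rvec=cv2.Rodrigues(W[:3,:3])[0],tvec=W[:3,3])
    cv2.imwrite("raw_"+out+".png",im[:,:,::-1])
    cv2.imwrite("pics/"+out+".png",cv2.resize(im[:,:,::-1],None,fx=s,fy=s,interpolation=cv2.INTER_CUBIC))
    print(st["clock"],st["eef_pos"].round(1),st["tcp_rot"].round(3),st["opening"],st["contact_force"].round(1))
    print(f["T_tool_cam"].round(2).tolist())
E
python3 -c "
from h import *
wrist('w1')"
```

```text
1.9 [559.8  16.2 211.4] [-3.14  -0.     1.449] 0.6027280286129092 [-0.7  0.1 -0.4]
[[0.0, -0.96, -0.28, 70.58], [1.0, 0.0, -0.0, 0.19], [0.0, -0.28, 0.96, -161.88], [0.0, 0.0, 0.0, 1.0]]
```

View pics/w1.png

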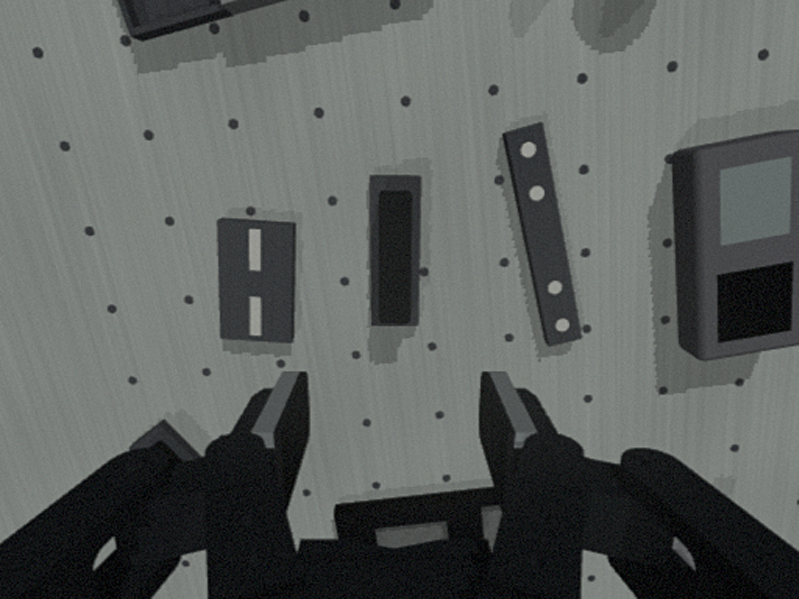

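The wrist view shows the scraper foot corners at (370,176)-(418,326), the base at (218,218)-(293,342) and the strap at (503,133)-(581,337).

Run:
```python
from fit import *
u=lambda p:(np.array(p)+.5)/1.5625-.5
print("scr");fit("w1",u([(370,176),(421,176),(418,326),(371,326)]),10,110,36)
print("bar");fit("w1",u([(380,191),(412,191),(411,325),(379,325)]),34,90,22)
print("base");fit("w1",u([(218,218),(296,223),(293,342),(221,338)]),12,90,54)
print("strap");fit("w1",u([(503,133),(543,122),(581,337),(548,346)]),12,160,26)
```

```text
scr
c [560.2  17.8] yaw 1.4436 deg 82.7 res [[0.4, -0.5], [-0.4, -0.2], [-0.3, 0.5], [0.4, 0.2]]
bar
c [560.6  17.9] yaw 1.4429 deg 82.7 res [[0.7, 0.8], [-0.5, 1.1], [0.1, -0.9], [-0.3, -1.0]]
base
c [458.1   9.7] yaw 1.378 deg 79.0 res [[-0.3, -0.3], [0.5, -0.1], [-0.0, 0.5], [-0.2, -0.1]]
strap
c [667.2  14.8] yaw 1.7176 deg 98.4 res [[-0.4, -0.9], [0.8, -1.0], [-0.6, 1.2], [0.3, 0.7]]
```

>>> send_rows(
  moves=[
    [[0.0005,0.0015,-0.045,0,0,-0.005,0.2],[0,0,-0.045,0,0,0,0.2],[0,0,-0.04,0,0,0,0.2],[0,0,-0.03,0,0,0,0.2],[0,0,-0.0165,0,0,0,0.2],[0,0,0,0,0,0,-1],[0,0,0,0,0,0,-1],[0,0,0,0,0,0,-1],[0,0,0,0,0,0,-1],[0,0,0,0,0,0,-1]],
  ],
  grip_force=70,
)

```text
clock: 2.95
eef_pos: [561.1, 18.6, 36.5]
tcp_rot: [3.14, -0.0, 1.446]
contact_force: [-0.1, -0.8, 0.7]
opening: 0.001
grasp_force: 0.0
```

```bash
python3 -c "
from h import *
wrist('w2',1.2); print(sense())"
```

```text
2.95 [561.1  18.6  36.5] [ 3.14  -0.     1.446] 0.0013957872575703022 [-0.1 -0.8  0.7]
[[0.0, -0.96, -0.28, 70.58], [1.0, 0.0, -0.0, 0.19], [0.0, -0.28, 0.96, -161.88], [0.0, 0.0, 0.0, 1.0]]
{'clock': 3.0, 'qpos': array([3.03223839e-02, 4.81921125e-01, 1.90140928e+00, 1.73747199e-05,
       7.56968116e-01, 1.55285081e-01]), 'qvel': array([-0.00105672,  0.00276885,  0.00282835,  0.00102653, -0.00181017,
       -0.00048857]), 'joint_efforts': array([ 9.89260920e-02, -5.90683973e+01, -2.38154501e+01,  3.92688497e-03,
       -3.90296162e-03, -3.62161954e-04]), 'eef_pos': array([560.9070767 ,  18.51826538,  36.29138756]), 'tcp_rot': array([ 3.14031594e+00, -2.11956936e-04,  1.44582114e+00]), 'contact_force': array([-0.38632221, -0.12040847,  0.33535131]), 'wrist_torque': array([ 0.00755951, -0.03795792,  0.03160247]), 'grasp_force': 0.0, 'opening': -0.0010258143276176779}
```

View pics/w2.png

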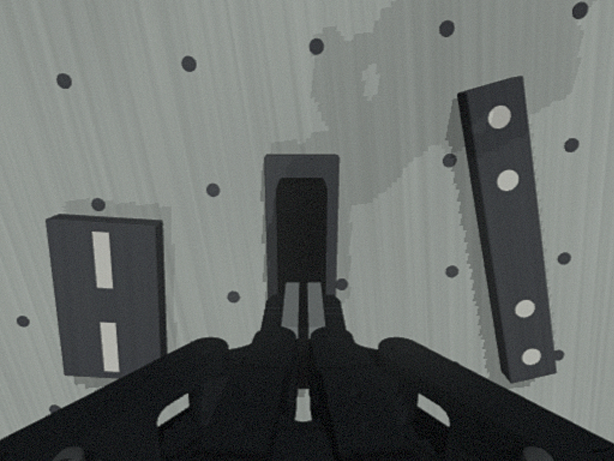

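The fingers shut on nothing: the tips at (305,283) are above the bar. I'll check from the image how far ahead of the TCP the tips stand, and the true height.

Run:
```python
from fit import *
f=np.load("cal_w2.npz")
T=np.array(grab_frame("wrist")["T_tool_cam"]); Ti=np.linalg.inv(T)
for d in (-15,-10,0,5,10,17,25):
  for x in (-11,11):
    p=Ti@np.array([x,0,d,1.]); q=f["mtx"]@p[:3]; print(d,x,((q[:2]/q[2]+.5)*1.2-.5).round(1))
u=lambda p:(np.array(p)+.5)/1.2-.5
q=ray("w2",u([(265,154),(339,154)]),10); print("foot",np.linalg.norm(q[0]-q[1]),q)
q=ray("w2",u([(278,178),(326,178)]),34); print("bar",np.linalg.norm(q[0]-q[1]),q)
q=ray("w2",u([(47,217),(163,222)]),12); print("base",np.linalg.norm(q[0]-q[1]))
```

```text
-15 -11 [302.4 322. ]
-15 11 [302.4 272.9]
-10 -11 [302.4 316.2]
-10 11 [302.4 268.4]
0 -11 [302.5 305.6]
0 11 [302.4 260. ]
5 -11 [302.5 300.7]
5 11 [302.5 256.2]
10 -11 [302.5 296. ]
10 11 [302.5 252.5]
17 -11 [302.5 289.9]
17 11 [302.5 247.7]
25 -11 [302.5 283.4]
25 11 [302.5 242.7]
foot 34.96550248979902 [[550.35880043  74.84119261  10.        ]
 [585.05192596  70.48534532  10.        ]]
bar 20.128901165826267 [[556.74540289  66.11864057  34.        ]
 [576.71726693  63.60919665  34.        ]]
base 56.44014648616855
```

Run:
```python
from h import *
f=grab_frame("wrist"); K=f["mtx"]; T=f["T_tool_cam"]; print(K, T)
dep=K[0,0]*51.2/((481-308)/1.5625)
for v in (238,):
    p=np.array([0,(v-K[1,2])/K[1,1]*dep,dep,1]); print(dep,T@p)
```

```text
[[327.06837988   0.         252.25884507]
 [  0.         327.06837988 193.58185551]
 [  0.           0.           1.        ]] [[ 5.86318974e-05 -9.60377166e-01 -2.78703598e-01  7.05777128e+01]
 [ 9.99999982e-01  1.06463630e-04 -1.56486474e-04  1.87461060e-01]
 [ 1.79957833e-04 -2.78703583e-01  9.60377155e-01 -1.61875876e+02]
 [ 0.00000000e+00  0.00000000e+00  0.00000000e+00  1.00000000e+00]]
151.24549358737585 [  8.6987274    0.16597997 -22.34778166   1.        ]
```

Run:
```python
import cv2
im=cv2.imread("raw_w2.png"); cv2.imwrite("pics/w2c.png",cv2.resize(im[200:384,160:350],None,fx=3.2,fy=3.2,interpolation=cv2.INTER_CUBIC).clip(0,100)*2)
```

```text
(no output)
```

View pics/w2c.png

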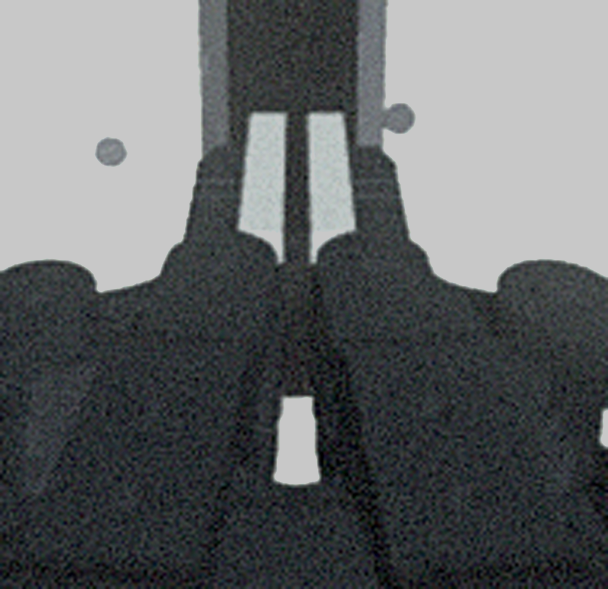

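The picture puts the real tips about 23 mm behind the reported TCP, where the text has them 17 mm ahead. So the real tips were about 60 mm up, which fits the empty grip. I'll reopen and go about 41 mm lower, watching the force.

>>> send_rows(
  moves=[
    [[-0.0005,-0.0007,0,0,0,0,0.2],[0,0,0,0,0,0,0.2],[0,0,0,0,0,0,0.2],[0,0,-0.01,0,0,0,0.2],[0,0,-0.01,0,0,0,0.2],[0,0,-0.007,0,0,0,0.2],[0,0,-0.007,0,0,0,0.2],[0,0,0,0,0,0,0.2]],
  ],
)

```text
clock: 3.9
eef_pos: [559.0, 17.8, 0.1]
tcp_rot: [-3.139, 0.0, 1.446]
contact_force: [0.2, 0.1, -0.5]
opening: 0.6
grasp_force: 0.0
```

>>> send_rows(
  moves=[
    [[0.0005,0,-0.005,0,0,0,0.2],[0,0,0,0,0,0,-1],[0,0,0,0,0,0,-1],[0,0,0,0,0,0,-1],[0,0,0,0,0,0,-1],[0,0,0,0,0,0,-1]],
  ],
)

```text
clock: 4.5
eef_pos: [560.8, 17.8, -3.2]
tcp_rot: [3.141, -0.0, 1.446]
contact_force: [-0.7, 0.2, 3.2]
opening: 0.242
grasp_force: 69.0
```

```bash
python3 -c "
from h import *
wrist('w3',1.2)
s=sense();print(s['grasp_force'],s['opening']*85)"
```

```text
4.5 [560.8  17.8  -3.2] [ 3.141 -0.     1.446] 0.24210154830619743 [-0.7  0.2  3.2]
[[0.0, -0.96, -0.28, 70.58], [1.0, 0.0, -0.0, 0.19], [0.0, -0.28, 0.96, -161.88], [0.0, 0.0, 0.0, 1.0]]
69.02589440345764 20.407213549820288
```

View pics/w3.png

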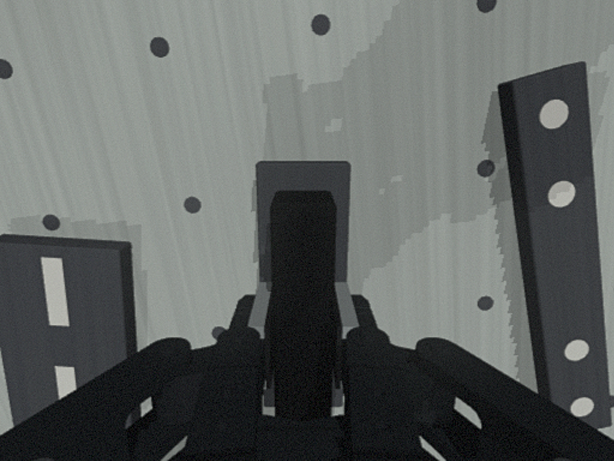

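The bar is held, and this view shows the pads around it. I'll regrip 4 mm higher so the fingers stay well clear of the chips, then lift.

>>> send_rows(
  moves=[
    [[0,0,0,0,0,0,-0.2],[0,0,0,0,0,0,-0.2],[0,0,0.004,0,0,0,-0.2],[0,0,0,0,0,0,-1],[0,0,0,0,0,0,-1],[0,0,0,0,0,0,-1],[0,0,0,0,0,0,-1]],
  ],
)

```text
clock: 5.25
eef_pos: [560.9, 17.8, 1.2]
tcp_rot: [3.141, -0.0, 1.446]
contact_force: [-1.1, 0.1, 7.1]
opening: 0.234
grasp_force: 69.2
```

>>> send_rows(
  moves=[
    [[0,0,0.02,0,0,0,-1],[0,0,0.03,0,0,0,-1],[0,0,0.03,0,0,0,-1],[0,0,0,0,0,0,-1],[0,0,0,0,0,0,-1]],
  ],
)

```text
clock: 5.75
eef_pos: [560.7, 17.8, 80.8]
tcp_rot: [3.14, -0.0, 1.446]
contact_force: [-0.9, -0.7, -1.4]
opening: 0.236
grasp_force: 69.0
```

>>> send_rows(
  moves=[
    [[0.0033,0.0374,0,0,0,0.0331,-1],[0.0033,0.0374,0,0,0,0.0331,-1],[0.0033,0.0374,0,0,0,0.0331,-1],[0.0033,0.0374,0,0,0,0.0331,-1],[0.0033,0.0374,0,0,0,0.0331,-1],[0.0033,0.0374,0,0,0,0.0331,-1],[0.0033,0.0374,0,0,0,0.0331,-1],[0,0,-0.02,0,0,0,-1],[0,0,-0.02,0,0,0,-1],[0,0,0,0,0,0,-1]],
  ],
)

```text
clock: 6.75
eef_pos: [580.3, 278.5, 36.0]
tcp_rot: [-3.134, 0.003, 1.678]
contact_force: [-0.6, 0.1, -1.5]
opening: 0.233
grasp_force: 68.9
```

```bash
python3 -c "
from h import *
wrist('w4',1.56)
s=sense();print(s['grasp_force'],s['opening']*85)"
```

```text
6.75 [580.3 278.5  36. ] [-3.134e+00  3.000e-03  1.678e+00] 0.2325000777141114 [-0.6  0.1 -1.5]
[[0.0, -0.96, -0.28, 70.55], [1.0, 0.0, 0.0, 0.08], [-0.0, -0.28, 0.96, -161.88], [0.0, 0.0, 0.0, 1.0]]
68.85363578796387 20.085460882268286
```

View pics/w4.png

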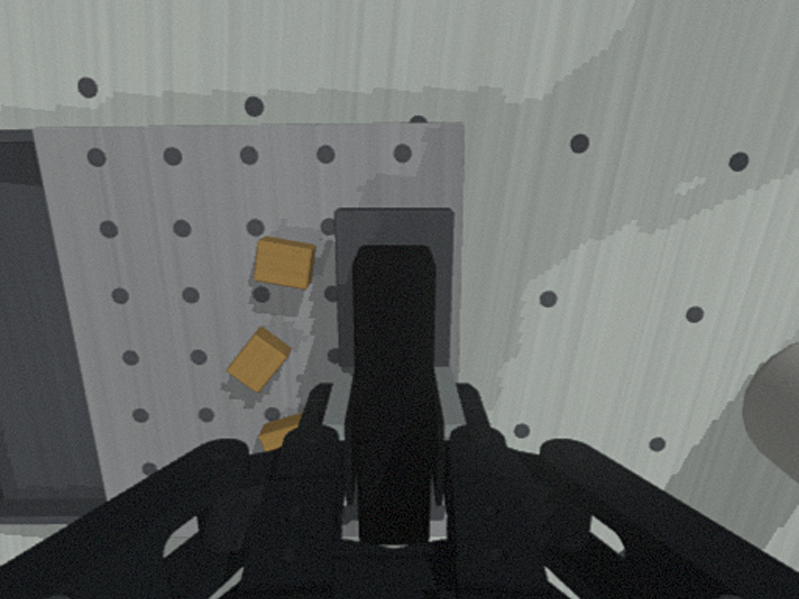

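The scraper is aligned with the plate behind all three chips, at (285,262), (258,358) and (280,432). I'll lower it.

>>> send_rows(
  moves=[
    [[0,0,-0.004,0,0,0,-1],[0,0,-0.003,0,0,0,-1],[0,0,0,0,0,0,-1],[0,0,0,0,0,0,-1]],
  ],
)

```text
clock: 7.2
eef_pos: [583.9, 279.5, 34.0]
tcp_rot: [3.141, -0.0, 1.677]
contact_force: [0.2, 0.6, -1.6]
opening: 0.234
grasp_force: 68.9
```

>>> send_rows(
  moves=[
    [[0,0,-0.003,0,0,0,-1],[0,0,-0.003,0,0,0,-1],[0,0,0,0,0,0,-1],[-0.004,-0.0004,0,0,0,0,-1],[-0.008,-0.0009,0,0,0,0,-1],[-0.008,-0.0009,0,0,0,0,-1],[-0.008,-0.0009,0,0,0,0,-1],[-0.008,-0.0009,0,0,0,0,-1],[-0.008,-0.0009,0,0,0,0,-1],[-0.008,-0.0009,0,0,0,0,-1]],
  ],
)

```text
clock: 8.2
eef_pos: [530.9, 273.8, 27.6]
tcp_rot: [3.141, -0.0, 1.678]
contact_force: [0.7, -0.1, -1.4]
opening: 0.239
grasp_force: 68.9
```

>>> send_rows(
  moves=[
    [[-0.008,-0.0009,0,0,0,0,-1],[-0.008,-0.0009,0,0,0,0,-1],[-0.008,-0.0009,0,0,0,0,-1],[-0.008,-0.0009,0,0,0,0,-1],[-0.008,-0.0009,0,0,0,0,-1],[-0.008,-0.0009,0,0,0,0,-1],[-0.008,-0.0009,0,0,0,0,-1],[-0.008,-0.0009,0,0,0,0,-1],[-0.005,-0.0005,0,0,0,0,-1],[0,0,0,0,0,0,-1]],
  ],
)

```text
clock: 9.2
eef_pos: [461.7, 265.9, 27.5]
tcp_rot: [-3.141, 0.0, 1.678]
contact_force: [-0.2, 0.4, -0.8]
opening: 0.235
grasp_force: 68.9
```

```bash
cat > chips.py <<'E'
from h import *
for n in ("top","scene"):
    f=grab_frame(n); np.savez("cal_"+n,**f); h=cv2.cvtColor(f["img"],cv2.COLOR_RGB2HSV)
    m=cv2.inRange(h,(10,120,60),(28,255,255)); k,_,s,c=cv2.connectedComponentsWithStats(m)
    for i in range(1,k):
        if s[i,4]>5:
            q=ray(n,[c[i]],9)[0]; d=q[:2]-[536.3,272.6]; a=.107
            print(n,c[i].round(),s[i,4],"plate-local",(np.cos(a)*d[0]+np.sin(a)*d[1]).round(1),(-np.sin(a)*d[0]+np.cos(a)*d[1]).round(1))
E
python3 chips.py
```

```text
scene [268.  25.] 4135 plate-local -946.2 -1360.3
```

>>> send_rows(
  moves=[
    [[0,0,0.03,0,0,0,-1],[0,0,0.045,0,0,0,-1],[0.014,-0.044,0.02,0,0,-0.0082,-1],[0.014,-0.044,0,0,0,-0.0082,-1],[0.014,-0.044,0,0,0,-0.0082,-1],[0.014,-0.044,0,0,0,-0.0082,-1],[0.014,-0.044,0,0,0,-0.0082,-1],[0.014,-0.044,0,0,0,-0.0082,-1]],
  ],
)

```text
clock: 10.1
eef_pos: [547.3, 0.3, 122.6]
tcp_rot: [3.141, 0.0, 1.628]
contact_force: [0.3, -0.6, -1.9]
opening: 0.233
grasp_force: 69.0
```

```bash
python3 chips.py
```

```text
top [189. 229.] 24 plate-local -96.9 -0.9
top [196. 229.] 22 plate-local -100.4 -22.4
top [179. 231.] 23 plate-local -100.5 29.9
scene [301.  25.] 965 plate-local -1089.5 -1239.4
scene [227.  50.] 66 plate-local -552.9 -1190.8
scene [268.  51.] 13 plate-local -704.7 -1058.6
scene [273.  50.] 10 plate-local -731.3 -1053.7
scene [340. 235.] 101 plate-local -100.8 -11.3
scene [353. 245.] 53 plate-local -103.1 30.3
```

All three chips lie in the trough, at plate-local x of about -97 to -100. Next I'll view the tray with the wrist camera to measure its slots.

>>> send_rows(
  moves=[
    [[0.004,-0.042,0,0,0,-0.006,-1],[0.004,-0.042,0,0,0,-0.006,-1],[0.004,-0.042,0,0,0,-0.006,-1],[0.004,-0.042,0,0,0,-0.006,-1],[0.004,-0.042,0,0,0,-0.006,-1],[0.004,-0.042,0,0,0,-0.006,-1],[0.004,-0.042,0.01,0,0,-0.006,-1],[0.004,-0.046,0.01,0,0,-0.006,-1],[0,0,0,0,0,0,-1],[0,0,0,0,0,0,-1]],
  ],
)

```text
clock: 11.2
eef_pos: [578.4, -338.4, 142.1]
tcp_rot: [3.142, -0.0, 1.578]
contact_force: [-0.1, 0.6, -1.1]
opening: 0.236
grasp_force: 69.0
```

```bash
python3 -c "
from h import *
wrist('w5',1.56)"
```

```text
11.2 [ 578.4 -338.4  142.1] [ 3.142 -0.     1.578] 0.23562230776496046 [-0.1  0.6 -1.1]
[[0.0, -0.96, -0.28, 70.56], [1.0, 0.0, -0.0, 0.13], [0.0, -0.28, 0.96, -161.88], [0.0, 0.0, 0.0, 1.0]]
```

View pics/w5.png

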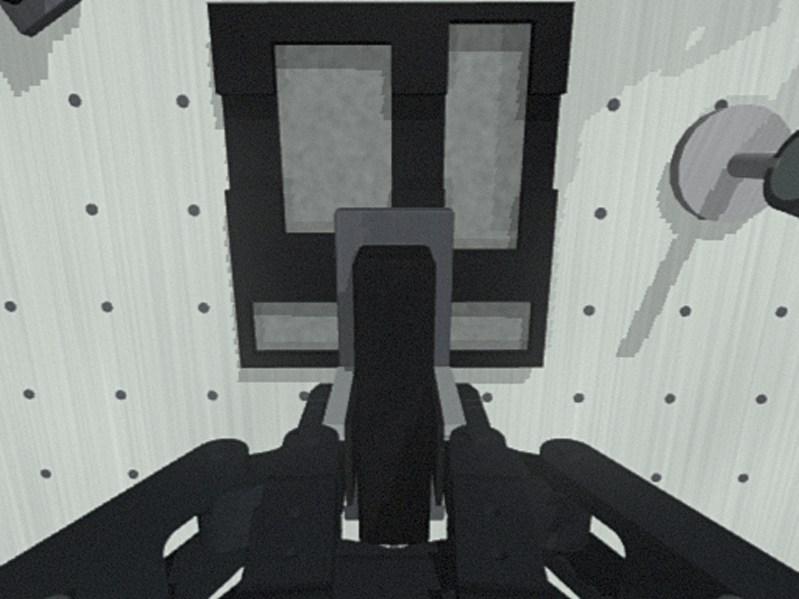

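The picture shows the tray's outer corners at (209,3), (574,3), (542,366) and (241,366), the base floor at (275,44)-(391,233), the scraper floor at (449,23)-(520,248), and the strap floor at (253,302)-(528,350).

Run:
```python
from fit import *
u=lambda p:(np.array(p)+.5)/1.5625-.5
c,a=fit("w5",u([(574,3),(209,3),(241,366),(542,366)])[[0,1,2,3]],14,186,200) if 0 else fit("w5",u([(574,3),(542,366),(241,366),(209,3)]),14,186,200)
def loc(p): 
    d=p-c; return np.c_[np.cos(a)*d[:,0]+np.sin(a)*d[:,1],-np.sin(a)*d[:,0]+np.cos(a)*d[:,1]].round(1)
def both(n,px,z):
    w=ray("w5",u(px),z)[:,:2]; print(n,w.round(1).tolist(),loc(w).tolist())
both("base",[(275,44),(391,44),(391,233),(285,233)],4)
both("scr right z4",[(531,23),(518,248)],4); both("scr left z14",[(449,23),(445,246)],14)
both("strap bottom z14? ",[(256,350),(528,350)],4); both("strap ends z4",[(253,302),(530,302)],4)
print("cam",)
```

```text
c [ 576.5 -293.3] yaw 0.0068 deg 0.4 res [[-0.8, -0.9], [-0.8, 1.1], [0.7, 0.9], [0.9, -1.1]]
base [[513.9, -211.7], [575.7, -211.3], [576.3, -312.2], [514.0, -312.6]] [[-62.1, 82.0], [-0.3, 82.1], [-0.4, -18.8], [-62.7, -18.9]]
scr right z4 [[649.5, -200.6], [651.6, -320.5]] [[73.6, 92.2], [74.9, -27.7]]
scr left z14 [[605.3, -203.2], [607.3, -317.9]] [[29.4, 89.9], [30.6, -24.8]]
strap bottom z14?  [[491.9, -386.4], [662.8, -385.1]] [[-85.2, -92.5], [85.6, -92.4]]
strap ends z4 [[492.2, -355.0], [661.5, -353.7]] [[-84.7, -61.1], [84.5, -61.0]]
cam
```

>>> send_rows(
  moves=[
    [[0.0247,0.0387,0,0,0,0,-1],[0.0247,0.0387,0,0,0,0,-1],[0,0,-0.04,0,0,0,-1],[0,0,-0.04,0,0,0,-1],[0,0,-0.03,0,0,0,-1],[0,0,0,0,0,0,-1],[0,0,0,0,0,0,-1],[0,0,0,0,0,0,-1]],
  ],
)

```text
clock: 12.05
eef_pos: [629.2, -260.2, 34.4]
tcp_rot: [3.139, 0.001, 1.581]
contact_force: [-0.6, 0.1, -1.1]
opening: 0.235
grasp_force: 68.9
```

Run:
```python
from h import *
s=[]
for _ in range(4):
    grab_frame("top"); q=sense(); s.append(np.r_[q["eef_pos"],q["tcp_rot"]*1000])
print(np.array(s).round(1))
```

```text
[[ 6.2930e+02 -2.6050e+02  3.4600e+01  3.1386e+03  1.2000e+00  1.5806e+03]
 [ 6.2920e+02 -2.6060e+02  3.4500e+01  3.1387e+03  1.2000e+00  1.5804e+03]
 [ 6.2900e+02 -2.6060e+02  3.4300e+01  3.1389e+03  1.1000e+00  1.5803e+03]
 [ 6.2870e+02 -2.6060e+02  3.4000e+01  3.1394e+03  9.0000e-01  1.5802e+03]]
```

>>> send_rows(
  moves=[
    [[-0.0003,0,-0.01,0,0,0,-1],[0,0,-0.008,0,0,0,-1],[0,0,-0.005,0,0,0,-1],[0,0,-0.002,0,0,0,-1],[0,0,0,0,0,0,-1],[0,0,0,0,0,0,-1],[0,0,0,0,0,0,-1]],
  ],
)

```text
clock: 12.95
eef_pos: [627.8, -260.3, 7.6]
tcp_rot: [3.141, 0.0, 1.58]
contact_force: [0.8, 0.6, -1.6]
opening: 0.237
grasp_force: 68.9
```

>>> send_rows(
  moves=[
    [[0,0,-0.0015,0,0,0,-1],[0,0,-0.0007,0,0,0,-1],[0,0,0,0,0,0,-1],[0,0,0,0,0,0,-1]],
  ],
)

```text
clock: 13.35
eef_pos: [627.6, -260.3, 5.3]
tcp_rot: [3.141, 0.0, 1.58]
contact_force: [0.7, -0.6, 0.9]
opening: 0.238
grasp_force: 69.1
```

>>> send_rows(
  moves=[
    [[0,0,-0.0003,0,0,0,-1],[0,0,0,0,0,0,-0.45],[0,0,0,0,0,0,-0.2],[0,0,0,0,0,0,-0.2],[0,0,0.01,0,0,0,-0.2],[0,0,0.02,0,0,0,-0.2],[0,0,0.04,0,0,0,0.5],[0,0,0.04,0,0,0,0.5]],
  ],
)

```text
clock: 14.15
eef_pos: [627.0, -260.0, 116.1]
tcp_rot: [-3.14, -0.001, 1.58]
contact_force: [0.9, -0.9, 0.1]
opening: 0.727
grasp_force: 0.0
```

>>> send_rows(
  moves=[
    [[-0.0211,0.0337,0,0,0,-0.0253,0.42],[-0.0211,0.0337,0,0,0,-0.0253,0.42],[-0.0211,0.0337,0,0,0,-0.0253,0.42],[-0.0211,0.0337,0,0,0,-0.0253,0.42],[-0.0211,0.0337,0,0,0,-0.0253,0.42],[-0.0211,0.0337,0,0,0,-0.0253,0.42],[-0.0211,0.0337,0,0,0,-0.0253,0.42],[-0.0211,0.0337,0,0,0,-0.0253,0.42],[0,0,-0.03,0,0,0,0.42],[0,0,-0.03,0,0,0,0.42]],
  ],
)

```text
clock: 15.15
eef_pos: [459.7, 10.5, 55.9]
tcp_rot: [3.137, -0.001, 1.38]
contact_force: [0.7, -0.0, -0.6]
opening: 0.706
grasp_force: 0.0
```

>>> send_rows(
  moves=[
    [[0,0,-0.02,0,0,0,0.42],[0,0,-0.02,0,0,0,0.42],[0,0,0,0,0,0,0.42],[0,0,0,0,0,0,0.42],[0,0,0,0,0,0,0.42]],
  ],
)

```text
clock: 15.65
eef_pos: [459.7, 9.4, 16.0]
tcp_rot: [3.14, -0.0, 1.378]
contact_force: [0.3, -0.1, 0.1]
opening: 0.714
grasp_force: 0.0
```

>>> send_rows(
  moves=[
    [[-0.001,0,-0.01,0,0,0,0.42],[0,0,-0.01,0,0,0,0.42],[0,0,-0.005,0,0,0,0.42],[0,0,-0.003,0,0,0,0.42],[0,0,-0.002,0,0,0,0.42],[0,0,0,0,0,0,0.42]],
  ],
)

```text
clock: 16.25
eef_pos: [457.6, 9.4, -15.4]
tcp_rot: [-3.141, 0.0, 1.378]
contact_force: [0.4, -0.3, 0.2]
opening: 0.711
grasp_force: 0.0
```

>>> send_rows(
  moves=[
    [[0,0,-0.002,0,0,0,0.42],[0,0,-0.002,0,0,0,0.42],[0,0,-0.002,0,0,0,0.42],[0,0,0,0,0,0,0.42]],
  ],
)

```text
clock: 16.65
eef_pos: [457.6, 9.4, -21.3]
tcp_rot: [-3.141, 0.0, 1.378]
contact_force: [0.9, -0.4, -0.5]
opening: 0.711
grasp_force: 0.0
```

>>> send_rows(
  moves=[
    [[0,0,-0.001,0,0,0,0.42],[0,0,-0.001,0,0,0,0.42],[0,0,0,0,0,0,0.42]],
  ],
)

```text
clock: 16.95
eef_pos: [457.7, 9.4, -23.2]
tcp_rot: [-3.142, 0.0, 1.378]
contact_force: [1.3, -0.2, -0.7]
opening: 0.713
grasp_force: 0.0
```

>>> send_rows(
  moves=[
    [[0,0,-0.001,0,0,0,0.42],[0,0,-0.001,0,0,0,0.42],[0,0,0,0,0,0,0.42]],
  ],
)

```text
clock: 17.25
eef_pos: [457.9, 9.4, -24.6]
tcp_rot: [3.141, -0.0, 1.378]
contact_force: [-2.5, 1.0, 13.6]
opening: 0.711
grasp_force: 6.7
```

>>> send_rows(
  moves=[
    [[0,0,0.0035,0,0,0,0.42],[0,0,0,0,0,0,0],[0,0,0,0,0,0,-1],[0,0,0,0,0,0,-1],[0,0,0,0,0,0,-1]],
  ],
)

```text
clock: 17.75
eef_pos: [457.9, 9.4, -20.8]
tcp_rot: [3.141, -0.0, 1.378]
contact_force: [-4.1, 0.4, 19.7]
opening: 0.612
grasp_force: 70.1
```

>>> send_rows(
  moves=[
    [[0,0,0.002,0,0,0,-1],[0,0,0.01,0,0,0,-1],[0,0,0.03,0,0,0,-1],[0,0,0.04,0,0,0,-1],[0,0,0.03,0,0,0,-1],[0,0,0,0,0,0,-1],[0,0,0,0,0,0,-1]],
  ],
)

```text
clock: 18.45
eef_pos: [458.0, 9.4, 90.9]
tcp_rot: [3.14, -0.0, 1.378]
contact_force: [0.0, -0.7, -2.4]
opening: 0.606
grasp_force: 74.2
```

>>> send_rows(
  moves=[
    [[0.0108,-0.0339,0,0,0,0.0251,-1],[0.0108,-0.0339,0,0,0,0.0251,-1],[0.0108,-0.0339,0,0,0,0.0251,-1],[0.0108,-0.0339,0,0,0,0.0251,-1],[0.0108,-0.0339,0,0,0,0.0251,-1],[0.0108,-0.0339,0,0,0,0.0251,-1],[0.0108,-0.0339,0,0,0,0.0251,-1],[0.0108,-0.0339,0,0,0,0.0251,-1],[0,0,-0.04,0,0,0,-1],[0,0,-0.03,0,0,0,-1]],
  ],
)

```text
clock: 19.45
eef_pos: [543.0, -262.5, 17.2]
tcp_rot: [-3.14, -0.001, 1.577]
contact_force: [-1.2, 1.2, -2.8]
opening: 0.607
grasp_force: 74.2
```

>>> send_rows(
  moves=[
    [[0,0,-0.015,0,0,0,-1],[0,0,0,0,0,0,-1],[0,0,0,0,0,0,-1],[0,0,0,0,0,0,-1],[0,0,0,0,0,0,-1]],
  ],
)

```text
clock: 19.95
eef_pos: [545.2, -262.1, 6.8]
tcp_rot: [3.139, 0.001, 1.579]
contact_force: [0.5, -0.0, -3.0]
opening: 0.61
grasp_force: 74.1
```

>>> send_rows(
  moves=[
    [[-0.0005,0.0004,-0.007,0,0,0,-1],[0,0,-0.006,0,0,0,-1],[0,0,-0.004,0,0,0,-1],[0,0,-0.002,0,0,0,-1],[0,0,0,0,0,0,-1],[0,0,0,0,0,0,-1]],
  ],
)

```text
clock: 20.55
eef_pos: [543.7, -261.5, -13.7]
tcp_rot: [-3.141, -0.0, 1.579]
contact_force: [-0.5, -0.0, -2.8]
opening: 0.609
grasp_force: 74.2
```

>>> send_rows(
  moves=[
    [[0,0,-0.001,0,0,0,-1],[0,0,-0.001,0,0,0,-1],[0,0,-0.0005,0,0,0,-1],[0,0,0,0,0,0,-1],[0,0,0,0,0,0,-1]],
  ],
)

```text
clock: 21.05
eef_pos: [543.7, -261.4, -16.1]
tcp_rot: [3.142, 0.0, 1.579]
contact_force: [0.6, 0.4, -2.3]
opening: 0.608
grasp_force: 74.2
```

>>> send_rows(
  moves=[
    [[0,0,-0.0006,0,0,0,-1],[0,0,-0.0004,0,0,0,-1],[0,0,0,0,0,0,-1],[0,0,0,0,0,0,-1]],
  ],
)

```text
clock: 21.45
eef_pos: [543.8, -261.5, -16.6]
tcp_rot: [3.141, 0.0, 1.579]
contact_force: [-2.1, 1.3, 5.6]
opening: 0.609
grasp_force: 75.0
```

>>> send_rows(
  moves=[
    [[0,0,0,0,0,0,0.32],[0,0,0,0,0,0,0.4],[0,0,0,0,0,0,0.4],[0,0,0.01,0,0,0,0.4],[0,0,0.02,0,0,0,0.4],[0,0,0.04,0,0,0,0],[0,0,0.05,0,0,0,-0.1]],
  ],
)

```text
clock: 22.15
eef_pos: [542.3, -260.8, 103.1]
tcp_rot: [-3.139, -0.002, 1.579]
contact_force: [0.5, -0.6, 0.2]
opening: 0.45
grasp_force: 0.0
```

>>> send_rows(
  moves=[
    [[0.0155,0.0345,0,0,0,0.0173,-0.1],[0.0155,0.0345,0,0,0,0.0173,-0.1],[0.0155,0.0345,0,0,0,0.0173,-0.1],[0.0155,0.0345,0,0,0,0.0173,-0.1],[0.0155,0.0345,0,0,0,0.0173,-0.1],[0.0155,0.0345,0,0,0,0.0173,-0.1],[0.0155,0.0345,0,0,0,0.0173,-0.1],[0.0155,0.0345,0,0,0,0.0173,-0.1],[0,0,-0.04,0,0,0,-0.1],[0,0,-0.03,0,0,0,-0.1]],
  ],
)

```text
clock: 23.15
eef_pos: [668.5, 16.1, 32.8]
tcp_rot: [3.14, 0.0, 1.719]
contact_force: [-0.3, -1.0, -1.0]
opening: 0.449
grasp_force: 0.0
```

>>> send_rows(
  moves=[
    [[0,0,-0.015,0,0,0,-0.1],[0,0,0,0,0,0,-0.1],[0,0,0,0,0,0,-0.1],[0,0,0,0,0,0,-0.1],[0,0,0,0,0,0,-0.1]],
  ],
)

```text
clock: 23.65
eef_pos: [668.8, 14.3, 19.6]
tcp_rot: [3.139, 0.0, 1.717]
contact_force: [0.3, 0.2, 0.6]
opening: 0.448
grasp_force: 0.0
```

>>> send_rows(
  moves=[
    [[-0.001,0.0003,-0.015,0,0,0,-0.1],[0,0,-0.008,0,0,0,-0.1],[0,0,-0.005,0,0,0,-0.1],[0,0,-0.004,0,0,0,-0.1],[0,0,-0.002,0,0,0,-0.1],[0,0,0,0,0,0,-0.1],[0,0,0,0,0,0,-0.1]],
  ],
)

```text
clock: 24.35
eef_pos: [666.9, 14.9, -16.0]
tcp_rot: [3.141, 0.0, 1.717]
contact_force: [0.4, 0.6, 0.5]
opening: 0.451
grasp_force: 0.0
```

>>> send_rows(
  moves=[
    [[0,0,0,0,0,0,-0.4],[0,0,0,0,0,0,-1],[0,0,0,0,0,0,-1],[0,0,0,0,0,0,-1],[0,0,0,0,0,0,-1]],
  ],
)

```text
clock: 24.85
eef_pos: [667.2, 14.9, -15.4]
tcp_rot: [3.14, 0.0, 1.717]
contact_force: [0.1, 0.5, 5.2]
opening: 0.273
grasp_force: 69.4
```

>>> send_rows(
  moves=[
    [[0,0,0.002,0,0,0,-1],[0,0,0.01,0,0,0,-1],[0,0,0.03,0,0,0,-1],[0,0,0.04,0,0,0,-1],[0,0,0.03,0,0,0,-1],[0,0,0,0,0,0,-1],[0,0,0,0,0,0,-1]],
  ],
)

```text
clock: 25.55
eef_pos: [666.8, 14.9, 96.6]
tcp_rot: [3.14, 0.0, 1.717]
contact_force: [0.4, -1.4, -1.9]
opening: 0.274
grasp_force: 69.2
```

>>> send_rows(
  moves=[
    [[-0.0064,-0.0274,0,0,0,-0.1221,-1],[-0.0064,-0.0274,0,0,0,-0.1221,-1],[-0.0064,-0.0274,0,0,0,-0.1221,-1],[-0.0064,-0.0274,0,0,0,-0.1221,-1],[-0.0064,-0.0274,0,0,0,-0.1221,-1],[-0.0064,-0.0274,0,0,0,-0.1221,-1],[-0.0064,-0.0274,0,0,0,-0.1221,-1]],
  ],
)

```text
clock: 26.25
eef_pos: [620.1, -177.6, 93.8]
tcp_rot: [-3.138, 0.001, 0.857]
contact_force: [-0.0, 0.1, -2.8]
opening: 0.279
grasp_force: 69.2
```

>>> send_rows(
  moves=[
    [[-0.0064,-0.0274,0,0,0,-0.1221,-1],[-0.0064,-0.0274,0,0,0,-0.1221,-1],[-0.0064,-0.0274,0,0,0,-0.1221,-1],[-0.0064,-0.0274,0,0,0,-0.1221,-1],[-0.0064,-0.0274,0,0,0,-0.1221,-1],[-0.0064,-0.0274,0,0,0,-0.1221,-1],[-0.0064,-0.0274,0,0,0,-0.1221,-1],[0,0,0,0,0,0,-1],[0,0,0,0,0,0,-1],[0,0,0,0,0,0,-1]],
  ],
)

```text
clock: 27.25
eef_pos: [576.5, -367.6, 94.6]
tcp_rot: [-3.14, 0.002, 0.009]
contact_force: [-1.3, -0.0, -1.6]
opening: 0.282
grasp_force: 69.2
```

>>> send_rows(
  moves=[
    [[0.0003,-0.0006,-0.04,0,0,0,-1],[0,0,-0.03,0,0,0,-1],[0,0,-0.015,0,0,0,-1],[0,0,0,0,0,0,-1],[0,0,0,0,0,0,-1],[0,0,0,0,0,0,-1],[0,0,0,0,0,0,-1]],
  ],
)

```text
clock: 27.95
eef_pos: [578.4, -369.9, 12.5]
tcp_rot: [3.14, -0.002, 0.008]
contact_force: [-1.1, -0.4, -1.5]
opening: 0.276
grasp_force: 69.2
```

>>> send_rows(
  moves=[
    [[0,0,-0.006,0,0,0,-1],[0,0,-0.005,0,0,0,-1],[0,0,-0.003,0,0,0,-1],[0,0,-0.002,0,0,0,-1],[0,0,0,0,0,0,-1],[0,0,0,0,0,0,-1]],
  ],
)

```text
clock: 28.55
eef_pos: [577.4, -369.4, -5.2]
tcp_rot: [-3.142, 0.0, 0.008]
contact_force: [0.9, -0.3, -2.1]
opening: 0.278
grasp_force: 69.2
```

>>> send_rows(
  moves=[
    [[0,0.0008,-0.003,0,0,0,-1],[0,0,-0.002,0,0,0,-1],[0,0,0,0,0,0,-1],[0,0,0,0,0,0,-1],[0,0,0,0,0,0,-1]],
  ],
)

```text
clock: 29.05
eef_pos: [577.4, -368.6, -10.1]
tcp_rot: [3.142, -0.0, 0.008]
contact_force: [0.2, -0.1, -2.7]
opening: 0.279
grasp_force: 69.2
```

>>> send_rows(
  moves=[
    [[0,0,-0.0008,0,0,0,-1],[0,0,0,0,0,0,-1],[0,0,0,0,0,0,-1]],
  ],
)

```text
clock: 29.35
eef_pos: [577.3, -368.5, -11.0]
tcp_rot: [-3.142, 0.0, 0.008]
contact_force: [0.5, 0.0, -1.7]
opening: 0.273
grasp_force: 69.2
```

>>> send_rows(
  moves=[
    [[0,0,-0.0005,0,0,0,-1],[0,0,-0.0005,0,0,0,-1],[0,0,0,0,0,0,-1],[0,0,0,0,0,0,-1]],
  ],
)

```text
clock: 29.75
eef_pos: [577.4, -368.6, -11.4]
tcp_rot: [3.141, -0.0, 0.008]
contact_force: [-2.4, 0.9, 5.7]
opening: 0.275
grasp_force: 70.0
```

Contact with the floor. I'll release, raise the arm and move it clear of the tray.

>>> send_rows(
  moves=[
    [[0,0,0,0,0,0,-0.35],[0,0,0,0,0,0,-0.25],[0,0,0,0,0,0,-0.25],[0,0,0.01,0,0,0,-0.25],[0,0,0.02,0,0,0,-0.25],[0,0,0.04,0,0,0,0],[0,0,0.05,0,0,0,0],[-0.02,0.03,0.03,0,0,0,0],[-0.02,0.04,0.01,0,0,0,0],[-0.02,0.04,0,0,0,0,0]],
  ],
)

```text
clock: 30.75
eef_pos: [518.0, -258.4, 151.1]
tcp_rot: [3.139, -0.004, 0.007]
contact_force: [1.1, 0.9, -0.7]
opening: 0.501
grasp_force: 0.0
```

>>> send_rows(
  moves=[
    [[-0.02,0.04,0,0,0,0,0],[-0.02,0.04,0,0,0,0,0],[-0.02,0.04,0,0,0,0,0],[-0.02,0.04,0,0,0,0,0],[0,0.04,0,0,0,0,0],[0,0.04,0,0,0,0,0],[0,0,0,0,0,0,0],[0,0,0,0,0,0,0]],
  ],
)

```text
clock: 31.55
eef_pos: [437.6, -17.9, 148.7]
tcp_rot: [3.141, -0.001, 0.01]
contact_force: [0.3, -0.2, 0.6]
opening: 0.5
grasp_force: 0.0
```

```bash
python3 - <<'E'
from h import *
f=grab_frame("top"); np.savez("cal_top",**f); s=sense(); print(s["clock"],s["eef_pos"])
im=f["img"]; R=cv2.Rodrigues(f["rvec"])[0]
# rectified tray at z=14, 1 px = 1 mm, up=+x, left=+y
K=f["mtx"]; H=K@np.c_[R[:,0],R[:,1],R[:,2]*15+f["tvec"].ravel()]
c,a=np.array([576.5,-293.3]),.0068
g=cv2.cvtColor(im,cv2.COLOR_RGB2GRAY)
for X in range(96,-100,-8):
    row=[]
    for Y in range(104,-108,-6):
        w=c+[np.cos(a)*X-np.sin(a)*Y,np.sin(a)*X+np.cos(a)*Y]; q=H@[*w,1]; q=q[:2]/q[2]
        row.append(g[int(round(q[1])),int(round(q[0]))])
    print("%4d"%X," ".join("%3d"%v for v in row))
E
python3 chips.py | grep top
```

```text
31.6 [437.66221625 -18.68353791 148.57839247]
  96 149 138 133 130 124 123 126 132 139 148 149 144 137 154 151 147 140 135 133 131 126 125 122 117 118 116 116 116 117 141 141 134 133 137 149 158
  88 128  61  26  58  56  52  52  53  68  78  75  72  66  60  60  57  44  35  34  57  54  51  48  47  43  40  43  41  45  41  42  40  43  42 102 153
  80 131  67  23  27  31  29  30  23  29  28  31  28  24  29  31  27  28  30  33  32  22  25  31  27  29  25  26  40  60  65  62  66  47  38  85 127
  72 112  41  40  51  49  51  47  45  48  49  53  53  53  54  57  60  48  49  48  48  49  47  40  25  29  23  32  46  56  91 128 102  57  47  74 121
  64 112  44  53  55  63  47  29  39  40  38  37  36  35  38  38  31  27  33  28  32  46  63  32  34  25  30  26  49  74 101 143 108  58  43  98 129
  56 113  45  50  61  63  40  32  25  26  24  31  27  22  18  23  30  32  28  24  29  38  59  38  24  31  31  25  45  64  83  81  78  58  39  93 124
  48 121  54  48  69  53  41  29  21  28  22  23  25  27  23  33  28  29  24  33  30  33  59  39  24  26  20  27  42  62  70  72  70  61  31  87 124
  40 124  5
[... 2099 characters left out ...]
  24  25  29  25  26  31  35  25  27  30  25  24  22  29  27  29  25  30  26  26  27  22  45  58  72  81  70  53  46  71 119
 -80 115  45  35  31  31  27  22  32  25  23  19  22  32  25  28  26  21  27  30  29  23  30  24  28  27  30  29  52  59  66  63  64  53  39  91 127
 -88 124  49  32  30  37  38  36  38  36  40  43  45  46  46  54  50  32  20  39  35  36  42  31  36  41  45  44  49  52  50  52  44  38  39  91 124
 -96 145 127 126 124 122 123 123 124 124 104 117 122 123 128 127 131 131 133 126 125 125 126 124 126 104 105 107 105 110 111 116 118 120 121 125 127
top [189. 229.] 22 plate-local -96.2 -1.0
top [196. 229.] 22 plate-local -100.4 -22.4
top [179. 231.] 22 plate-local -100.7 29.6
```

The chips are still in the trough and all three parts sit inside their compartments. Each was released about 4 mm above its bench pick height, which matches the tray floor.

```bash
python3 -c "
from rig import sign_off
print(sign_off())"
```

```text
the job is handed in; nothing more can be done
None
```

I swept the three offcuts into the trough without the gripper touching them, laid the scraper, slotted base and strap flat in their own compartments, and handed the job in at about 32 s; `sign_off` gave no verdict, and I did not re-check that the jar, meter and lens were unmoved.

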